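# Pack the candle tins in the hasped display case

## Task

Pack the candle gift set: swing the brass hasp off the lid of the presentation case and open the lid wide, then put every candle tin from the counter into a pocket of its own, upright and right down on the pocket's floor (any tin in any pocket). Then shut the lid fully and swing the hasp back flat over the catch. Never move the lid up while the hasp lies over it, nor swing the hasp down before the lid is shut, and leave the candlestick, the clay pot and the glass dish undisturbed.

Things in the scene. Friction and masses are not known exactly. Their poses are not given: they have to be found in the camera images.
- case: Fixed dark wooden case with a glass lid, 125 mm deep (its x), 300 mm wide (its y), walls 55 mm high, 6 mm thick. Origin: centre of its underside, z up; -x is the front (hasp side), lid hinge along +x. Floor 6 mm up; on it a blue insert 14 mm high (top 20 mm up) with a row along y of four square pockets, 66 mm wide, 70 mm apart; front and back walls are 56 mm from the pocket centres.
- lid (a joint): Lid angle, rad: 0 closed, 1.75 fully open (leaning a little back beyond upright). Brass-framed glass panel 125 x 300 x 8 mm, 0.25 kg, hinged on the case's +x top edge, opening upward. Stiff hinge: it stays wherever it is left; 3 to 4 N at the pull moves it.
- lid_hinge (a point): Centre of the lid's hinge line, which runs along the case's y; 62.5 mm behind the case centre, 55.5 mm above the case's underside. The point turns with the lid: with the lid closed its axes are parallel to the case's.
- lid_pull (a point): Middle of the lid's brass pull: a round bar 10 mm thick and 76 mm long, parallel to the case's y, on two posts 64 mm apart. With the lid closed it is 111 mm in front of the hinge (case -x), 75 mm to the -y side of the lid's middle and 40 mm above the hinge (32 mm above the lid's top). Moves with the lid.
- hasp (a joint): Hasp angle, rad: 0 flat on the lid over the catch (a steel stud on the lid, showing through the hasp's slot); 1.57 upright; 2.0 fully off, leaning out to the front. Brass strap 26 mm wide, 55 mm long, hinged on the case's front top edge, axis along the case's y. Light friction: stays where it is left. Hasp and lid do not block each other mechanically.
- hasp_hinge (a point): Middle of the hasp's hinge axis: in the case frame x -66.5 mm, y +75 mm, z 68 mm. The point turns with the hasp: at 0 its axes are parallel to the case's.
- hasp_pull (a point): Middle of the hasp's pull: a black round cross bar 10 mm thick, parallel to the case's y, held at its ends by two arms (45 mm free between them) beyond the strap's end. In the hasp's frame 73 mm along x and 16 mm along z from the hinge; at 0 its centre is 20.5 mm above the lid's top and 14 mm above the strap. Moves with the hasp.
- pocket0 (a point): Centre of the floor of pocket 0 (66 x 66 mm, 14 mm deep), at y = -105 mm in the case's frame.
- pocket1 (a point): Centre of the floor of pocket 1 (66 x 66 mm, 14 mm deep), at y = -35 mm in the case's frame.
- pocket2 (a point): Centre of the floor of pocket 2 (66 x 66 mm, 14 mm deep), at y = +35 mm in the case's frame.
- pocket3 (a point): Centre of the floor of pocket 3 (66 x 66 mm, 14 mm deep), at y = +105 mm in the case's frame.
- tin_a: Round candle tin with a red cover, 60 mm across and 40 mm high, 0.1 to 0.2 kg, standing on the counter. Origin at the centre of its underside, z up. May be absent.
- tin_b: Round candle tin with a green cover, 60 mm across and 40 mm high, 0.1 to 0.2 kg, standing on the counter. Origin at the centre of its underside, z up. May be absent.
- tin_c: Round candle tin with a yellow cover, 60 mm across and 40 mm high, 0.1 to 0.2 kg, standing on the counter. Origin at the centre of its underside, z up. May be absent.
- tin_d: Round candle tin with a white cover, 60 mm across and 40 mm high, 0.1 to 0.2 kg, standing on the counter. Origin at the centre of its underside, z up. May be absent.
- pink_candlestick: Bystander: pink candlestick, foot 90 mm across, 185 mm high; origin at the centre of its underside.
- clay_pot: Bystander: empty terracotta pot, 90 mm across, 80 mm high; origin at the centre of its underside.
- glass_dish: Bystander: amber glass bowl, 100 mm across, 35 mm high; origin at the centre of its underside.
Things that resemble listed ones, but are neither listed nor needed, are in the scene too. What is shaped like the tin_a but turquoise is not meant.

How it is judged:
On the way, in this order (a step that is already met when the one before it is completed fails the run):
1. the hasp is swung well off the lid (beyond 1.3 rad) (value of joint hasp above 1.3 rad), for 0.2 s.
2. the lid is open wide (beyond 1.2 rad) (value of joint lid above 1.2 rad), for 0.2 s.
3. every tin present stands upright on the floor of a pocket (z of each of tin_a, tin_b, tin_c, tin_d in the frame of case below 0.011 m and angle between each of tin_a, tin_b, tin_c, tin_d's own z axis and vertical below 0.1 rad and (horizontal distance between tin_a and pocket0 below 0.007 m or horizontal distance between tin_a and pocket1 below 0.007 m or horizontal distance between tin_a and pocket2 below 0.007 m or horizontal distance between tin_a and pocket3 below 0.007 m) and (horizontal distance between tin_b and pocket0 below 0.007 m or horizontal distance between tin_b and pocket1 below 0.007 m or horizontal distance between tin_b and pocket2 below 0.007 m or horizontal distance between tin_b and pocket3 below 0.007 m) and (horizontal distance between tin_c and pocket0 below 0.007 m or horizontal distance between tin_c and pocket1 below 0.007 m or horizontal distance between tin_c and pocket2 below 0.007 m or horizontal distance between tin_c and pocket3 below 0.007 m) and (horizontal distance between tin_d and pocket0 below 0.007 m or horizontal distance between tin_d and pocket1 below 0.007 m or horizontal distance between tin_d and pocket2 below 0.007 m or horizontal distance between tin_d and pocket3 below 0.007 m)), for 0.2 s.
4. the lid is shut (below 0.05 rad) over the tins (all of step 3 and value of joint lid below 0.05 rad), for 0.2 s.
5. the hasp lies over the catch (below 0.12 rad) with the lid shut (value of joint lid below 0.05 rad and value of joint hasp below 0.12 rad), for 0.2 s.
At the end, for the whole second after the job is handed in: Every tin present is at rest on the floor of a pocket (underside less than 5 mm above it), within 7 mm of the pocket's centre and upright within 0.1 rad; the lid is shut (below 0.05 rad) and the hasp lies over the catch (below 0.12 rad) (all of step 3 and all of step 5 and linear speed of each of tin_a, tin_b, tin_c, tin_d below 0.02 m/s); the robot touches nothing.
It fails at once if the lid is open (over 0.2 rad) while the hasp is down over it (below 0.6 rad) (value of joint lid above 0.2 rad and value of joint hasp below 0.6 rad).
It fails at once if the pink candlestick is moved more than 40 mm or tipped (distance of pink_candlestick from where it was at the start of the episode above 0.04 m or angle between pink_candlestick's own z axis and vertical above 0.4 rad).
It fails at once if the clay pot is moved more than 40 mm or tipped (distance of clay_pot from where it was at the start of the episode above 0.04 m or angle between clay_pot's own z axis and vertical above 0.4 rad).
It fails at once if the glass dish is moved more than 40 mm or tipped (distance of glass_dish from where it was at the start of the episode above 0.04 m or angle between glass_dish's own z axis and vertical above 0.4 rad).
Of tin_a, tin_b, tin_c, tin_d only 2 to 4 are there at a start; the rules pass over those that are not, and their reading is None.
At some moment in a run one of tin_a, tin_b, tin_c, tin_d may be knocked a few centimetres aside while the robot is not near it.
Once in a run the grip may slacken for a moment while it holds something.
It also fails if it takes over 210 s, if anything falls off the work surface, if the arm or the gripper's body presses on something with over 40 N, if the wrist force passes 120 N, or if a joint passes its speed limit or range.

## Robot

A 6-joint arm with a two-finger parallel gripper is mounted at the origin on the work surface. World frame = base frame: x ahead of the robot, y to its left, z up, the work surface at z = 0. Lengths are in m, angles in rad, forces in N, time in s.
With the tool pointing down it reaches from about 0.35 to 1 m from the base axis. Payload 7.1 kg.
Tool frame: the origin (TCP) lies between the finger pads; the fingertips stand 22 mm ahead of it and the grasp point (between the pads) lies 3 mm ahead of it; z points along the fingers, y is the line along which they close (so a half turn about z gives the same grasp; the last joint's range is limited). The gripper opens to 85 mm and grips with 20 to 120 N. Pads are 22 mm wide; open, the fingers measure 114 mm over their backs; the gripper's body (76 mm by 85 mm) begins 54 mm behind the grasp point. The pads swing forward as they close: fully open they stand 13 mm farther back than shut.
Start: joints at [-1.308, 0.423, 1.63, -0, 1.089, -0.019], TCP at [0.174, -0.6, 0.253] pointing down, gripper open.
Joint ranges: [-3, 3], [-0.9, 2.11], [0.09, 2.58], [-1.31, 4.45], [0.11, 2.69], [-2.54, 2.54]. Speed limits (rad/s): [2.39, 2.39, 3.01, 3.14, 3.14, 3.14].

## Interface

Orientations are given as a rotation vector (axis times angle).
In Python, from rig import manip gives the robot as it stands. The module is installed in compiled form; this text tells all that it offers. Calls block until the motion is done:
- manip.move_to(position, orientation): joint-space move of the TCP to a pose.
- manip.servo_line(position, orientation=None, rate=0.15): straight line of the TCP; orientation=None keeps the orientation; rate is the mean speed in m/s.
- manip.set_joints(angles): joint-space move.
- manip.command_gripper(opening, f_grip=None): finger opening in m; f_grip is the grip in N (None keeps the last); returns when the fingers have stopped.
- manip.hold(seconds).
- manip.solve_ik(position, orientation): joint angles nearest the present ones, or None.
- manip.camera(name): name is "side" or "top"; returns a dict with "image" (420x560x3 uint8, red, green, blue), "fx", "fy", "cx", "cy" (pixels), "cam_to_world" (4x4, takes a point from camera to world coordinates). Camera axes: x right, y down, z forward; pixel columns grow to the right and rows downward; lengths in m; the calibration is good to about 2 mm. A picture is of the moment at which its call begins. There is no depth.
A pose or a line that the arm cannot do raises manip.IKError and nothing moves.
- manip.sign_off(): hands the job in; it is judged then, once.
Readings, each from a call of its own:
- manip.get_time(): time.
- manip.get_joint_positions(): joint angles.
- manip.get_joint_vel(): joint speeds.
- manip.get_tau(): joint torques, N m.
- manip.get_position(): TCP position.
- manip.get_ee_rot(): TCP orientation.
- manip.get_contact_force(): force on the tool from outside, world axes, zero at the start.
- manip.get_torque(): the same for the moment, N m.
- manip.get_width(): finger opening in m.
- manip.get_grip_force(): force on a finger pad.
Only numpy, scipy, OpenCV 4.12 (cv2) and the standard library are available. Lean on these libraries where they do the work, as an engineer would, in place of code of your own. Each camera call takes 0.05 s, during which the arm holds its last target. There are 200 camera calls.

## Working session

There is one attempt and no reset: what is moved stays moved. The work goes in short steps, each a Python script; the robot and the scene stay as the last script left them, time stands still between calls to the robot, and variables do not carry over. Pictures are saved under pics/ and viewed, at most 14 in all, crops included, and the job is handed in when it is done.

```bash
mkdir -p pics; python3 - <<'E'
from rig import manip
import cv2,numpy as np
for n in("top","side"):
    c=manip.camera(n); cv2.imwrite(f"pics/{n}0.png",c["image"][:,:,::-1]); print(n,c["fx"],c["fy"],c["cx"],c["cy"],np.round(c["cam_to_world"],4).tolist())
print(manip.get_time(),manip.get_ee_rot())
E
```

```text
top 403.2336369612986 403.2336369612986 278.995597592056 208.98915407715373 [[-0.0126, -0.9926, 0.1208, 0.429], [-0.9997, 0.0098, -0.0239, 0.0253], [0.0225, -0.1211, -0.9924, 1.3353], [0.0, 0.0, 0.0, 1.0]]
side 418.2028052307206 418.2028052307206 277.09509043116407 216.81185954876003 [[-0.9977, -0.0548, 0.039, 0.5421], [-0.0652, 0.6414, -0.7644, 0.9], [0.0169, -0.7653, -0.6435, 0.8538], [0.0, 0.0, 0.0, 1.0]]
0.1 [-3.10908537e+00 -4.41026837e-01  2.58911517e-04]
```

View pics/top0.png

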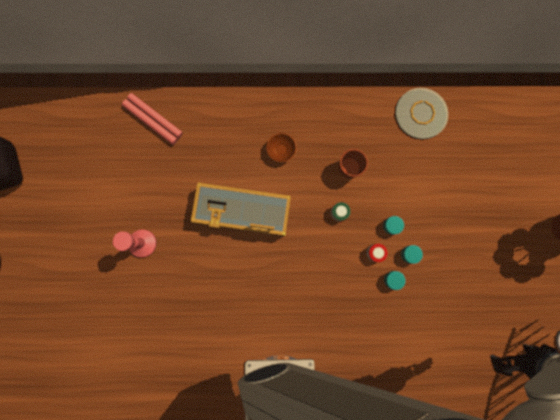

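View pics/side0.png

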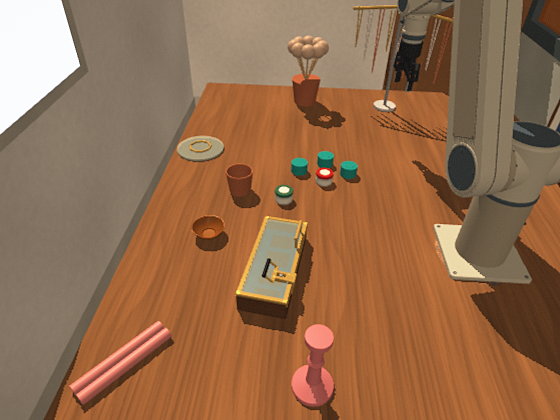

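Top view: candidates for tins are red at (378,253), green at (341,212), and turquoise at (395,225), (413,255), (396,281), which are not meant. Case is at (240,210), with the hasp at (216,212), the pull at (260,230) and the hinge side at the upper edge. Candlestick is at (140,243), dish at (280,149), pot at (352,164).

```bash
cat > h.py <<'E'
from rig import manip
import cv2,numpy as np
from scipy.spatial.transform import Rotation as R
def ray(c,u,v):
    T=np.array(c["cam_to_world"]); d=T[:3,:3]@np.array([(u-c["cx"])/c["fx"],(v-c["cy"])/c["fy"],1.]); return T[:3,3],d
def plane(c,u,v,z):
    o,d=ray(c,u,v); return o+d*(z-o[2])/d[2]
def project(c,p):
    T=np.array(c["cam_to_world"]); q=T[:3,:3].T@(np.asarray(p)-T[:3,3]); return np.array([c["cx"]+c["fx"]*q[0]/q[2],c["cy"]+c["fy"]*q[1]/q[2]])
def tri(c1,p1,c2,p2):
    o1,d1=ray(c1,*p1);o2,d2=ray(c2,*p2)
    s=np.linalg.lstsq(np.c_[d1,-d2],o2-o1,rcond=None)[0]
    a,b=o1+d1*s[0],o2+d2*s[1]; return (a+b)/2,np.linalg.norm(a-b)
def hsv(c): return cv2.cvtColor(c["image"],cv2.COLOR_RGB2HSV)
def blobs(c,lo,hi,amin=30):
    m=cv2.inRange(hsv(c),np.array(lo),np.array(hi)); n,_,s,ce=cv2.connectedComponentsWithStats(m)
    return [(ce[i].round(1).tolist(),s[i].tolist()) for i in range(1,n) if s[i][4]>=amin]
E
python3 - <<'E'
from h import *
t=manip.camera("top");s=manip.camera("side")
a=cv2.resize(t["image"][130:300,180:430],None,fx=3.2,fy=3.2,interpolation=cv2.INTER_CUBIC)
cv2.imwrite("pics/tc.png",a[:,:,::-1])
a=cv2.resize(s["image"][145:320,220:370],None,fx=3.4,fy=3.4,interpolation=cv2.INTER_CUBIC)
cv2.imwrite("pics/sc.png",a[:,:,::-1])
h=hsv(t)
for p in[(378,253),(378,246),(341,212),(341,205),(395,225),(200,187),(240,188),(230,215),(216,220),(216,203)]: print(p,h[p[1],p[0]])
m=cv2.inRange(h,np.array([15,100,100]),np.array([32,255,255])); m[:180]=0;m[240:]=0;m[:,:185]=0;m[:,297:]=0
r=cv2.minAreaRect(cv2.findNonZero(m)); print(r)
for p in cv2.boxPoints(r): print(p,plane(t,*p,0.0635).round(4))
for n,c in(("t",t),("s",s)):
    print(n,"red",blobs(c,(172,150,90),(180,255,255)),blobs(c,(0,200,150),(3,255,255)))
    print(n,"green",blobs(c,(60,60,30),(82,255,140),15)); print(n,'white',blobs(c,(0,0,170),(180,70,255),15))
E
```

```text
(378, 253) [ 25  51 220]
(378, 246) [  4 189 200]
(341, 212) [ 24  54 221]
(341, 205) [ 41  70 138]
(395, 225) [ 82 167 147]
(200, 187) [ 19 127 145]
(240, 188) [ 15 188 159]
(230, 215) [ 24  65 121]
(216, 220) [ 19 183 190]
(216, 203) [15 59 52]
((240.09765625, 209.09689331054688), (96.7930908203125, 42.64619064331055), 7.907163143157959)
[189.22787 223.55942] [0.5404 0.278  0.0635]
[195.09464 181.3187 ] [0.6754 0.2613 0.0635]
[290.96744 194.63437] [ 0.6297 -0.0441  0.0635]
[285.10068 236.87509] [ 0.4951 -0.0234  0.0635]
t red [] [([377.5, 252.4], [370, 244, 17, 18, 91])]
t green [([390.4, 226.4], [384, 217, 20, 17, 66]), ([405.0, 253.6], [402, 246, 9, 16, 49]), ([417.0, 258.9], [408, 251, 15, 12, 23]), ([393.2, 280.4], [385, 271, 20, 19, 101])]
t white [([341.1, 210.5], [336, 206, 11, 10, 81]), ([378.1, 252.4], [374, 248, 9, 9, 60])]
s red [] [([324.6, 172.6], [317, 168, 16, 10, 70])]
s green [([283.4, 192.4], [275, 186, 17, 12, 90])]
s white [([31.8, 54.2], [0, 0, 80, 134, 7425]), ([237.2, 3.3], [233, 0, 9, 8, 27]), ([246.6, 13.4], [230, 2, 36, 25, 274]), ([250.4, 28.7], [247, 26, 8, 6, 15]), ([191.2, 65.5], [190, 61, 4, 12, 19]), ([382.7, 72.6], [381, 69, 4, 10, 16]), ([196.4, 85.6], [193, 81, 9, 12, 30]), ([383.8, 104.6], [374, 100, 21, 10, 133]), ([197.0, 152.0], [178, 141, 45, 18, 257]), ([199.7, 145.5], [193, 143, 15, 7, 48]), ([324.5, 171.7], [321, 170, 9, 5, 34]), ([283.4, 189.1], [279, 186, 10, 7, 53]), ([452.4, 249.0], [436, 225, 41, 50, 433])]
```

View pics/tc.png

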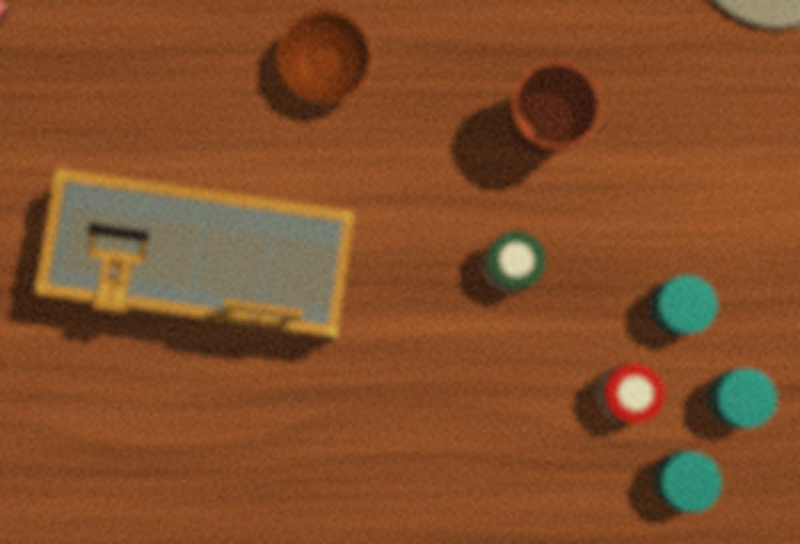

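View pics/sc.png

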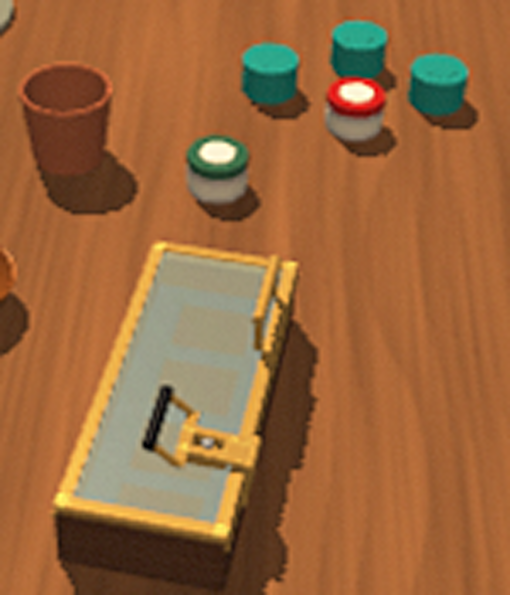

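The crops confirm that red (378,253) and green (341,212) are the tins: white bodies with a coloured cover. The solid turquoise ones are decoys. Next I'll fit the case pose and triangulate checks.

```bash
python3 - <<'E'
from h import *
import json
t=manip.camera("top");s=manip.camera("side")
h=hsv(t);m=cv2.inRange(h,np.array([14,110,95]),np.array([32,255,255])); m[:178]=0;m[242:]=0;m[:,:185]=0;m[:,297:]=0
back=[(u,np.nonzero(m[:,u])[0][0]-.5) for u in range(205,282)]
# saturate: front of lid outer edge, columns w/o hasp/pull
left=[(np.nonzero(m[v])[0][0]-.5,v) for v in range(190,214)]
right=[(np.nonzero(m[v])[0][-1]+.5,v) for v in range(203,228)]
def ln(P):
    W=np.array([plane(t,*p,0.0635)[:2] for p in P],np.float32)
    l=cv2.fitLine(W,cv2.DIST_HUBER,0,.01,.01).ravel(); return l[2:],l[:2]
def ix(a,b):
    k=np.linalg.solve(np.c_[a[1],-b[1]],b[0]-a[0]); return a[0]+k[0]*a[1]
B,L,Rr=ln(back),ln(left),ln(right)
cl,cr=ix(B,L),ix(B,Rr); print("back corners",cl,cr,np.linalg.norm(cl-cr), "dirs",B[1],L[1],Rr[1])
ey=(cl-cr)/np.linalg.norm(cl-cr); ex=np.array([ey[1],-ey[0]]); c=(cl+cr)/2-ex*.0625
print("case",c,"yaw",np.arctan2(ex[1],ex[0]))
json.dump(dict(c=c.tolist(),yaw=float(np.arctan2(ex[1],ex[0]))),open("case.json","w"))
C=lambda p:np.r_[c+ex*p[0]+ey*p[1],p[2]]
for n,q in(("t",t),("s",s)):
    H=hsv(q);k=project(q,C((.0065,.075,.084)));u,v=k.astype(int)
    mm=np.zeros(H.shape[:2],np.uint8);mm[v-15:v+16,u-15:u+16]=(H[v-15:v+16,u-15:u+16,2]<45)*1
    ys,xs=np.nonzero(mm);print(n,"bar pred",k.round(1),"seen",xs.mean().round(1),ys.mean().round(1),len(xs)); 
    if n=="t":b1=(xs.mean(),ys.mean())
    else: print("tri bar",tri(t,b1,q,(xs.mean(),ys.mean())),"expect",C((.0065,.075,.084)))
    print(n,"pull pred",project(q,C((-.0485,-.075,.0955))).round(1))
    print("hinge corners pred",[project(q,C((a*.0625,b*.15,.0635))).round(1).tolist() for a in(-1,1) for b in(-1,1)])
print("red",tri(t,(377.9,252.5),s,(324.5,172.0)),plane(t,377.9,252.5,.04)); print("grn",tri(t,(341.1,210.8),s,(283.4,189.3)),plane(t,341.1,210.8,.04))
for tilt in(0,):
  ex3=np.r_[ex,0]
  for sg in(1,-1):
    y=sg*ex3;z=np.array([0,0,-1.]);Rm=np.c_[np.cross(y,z),y,z]
    for p in((.0065,.075,.2),(-.0485,-.075,.2)):print(sg,manip.solve_ik(C(p),R.from_matrix(Rm).as_rotvec()))
E
```

```text
back corners [0.6759217 0.2583735] [ 0.6287919  -0.04494222] 0.3069554 dirs [0.1535395 0.9881425] [ 0.9912613  -0.13191292] [ 0.98846895 -0.1514237 ]
case [0.59059787 0.11631186] yaw -0.15414916
t bar pred [216.7 201. ] seen 217.2 202.2 10
t pull pred [261.6 224.9]
hinge corners pred [[284.7, 233.5], [190.5, 219.9], [290.2, 194.8], [197.1, 181.3]]
s bar pred [263.9 268.9] seen 265.8 267.6 40
tri bar (array([0.6039717 , 0.18757906, 0.08702118]), np.float64(0.00046608805864268085)) expect [0.60853624 0.18942454 0.084     ]
s pull pred [296.8 229.9]
hinge corners pred [[305.7, 222.1], [284.6, 302.7], [263.9, 215.5], [233.8, 293.1]]
red (array([ 0.44291122, -0.32177102,  0.04039338]), np.float64(0.00024677318860781745)) [ 0.44279276 -0.32186201  0.04      ]
grn (array([ 0.57937004, -0.20734263,  0.04073683]), np.float64(0.001259168709192474)) [ 0.57882257 -0.20742447  0.04      ]
1 [ 2.83099563e-01  5.01940083e-01  1.63920330e+00 -4.44089210e-16
  1.00044927e+00  4.37248640e-01]
1 [ 7.08916738e-02  3.61945382e-01  1.87330753e+00 -4.44089210e-16
  9.06339741e-01  2.25040751e-01]
-1 None
-1 None
```

```bash
cat >> h.py <<'E'
c0=np.array([.5868,.1160]);yaw=-.152
ex=np.array([np.cos(yaw),np.sin(yaw),0]);ey=np.array([-np.sin(yaw),np.cos(yaw),0]);ez=np.array([0,0,1.])
def C(p): return np.r_[c0,0]+ex*p[0]+ey*p[1]+ez*p[2]
def pose(pt,tilt=0,off=0.):
    """TCP pose that puts the grasp point `off` short of pt; tilt>0: hand leans to the robot"""
    z=-np.cos(tilt)*ez+np.sin(tilt)*ex; y=np.cos(tilt)*ex+np.sin(tilt)*ez
    return pt-z*(.003+off), R.from_matrix(np.c_[np.cross(y,z),y,z]).as_rotvec()
def hasp_pt(th): # pull in case frame
    c,s=np.cos(th),np.sin(th); return C((-.0665+.073*c-.016*s,.075,.068+.073*s+.016*c))
def lid_pt(ph):
    c,s=np.cos(ph),np.sin(ph); return C((.0625-.111*c+.040*s,-.075,.0555+.111*s+.040*c))
def st(tag=""): print(tag,"t%.1f"%manip.get_time(),manip.get_position().round(4),"F",manip.get_contact_force().round(1),"w%.4f g%.1f"%(manip.get_width(),manip.get_grip_force()))
def snap(name,cam,box=None,k=1):
    c=manip.camera(cam);a=c["image"]
    if box: a=a[box[1]:box[3],box[0]:box[2]]
    cv2.imwrite(f"pics/{name}.png",cv2.resize(a,None,fx=k,fy=k,interpolation=cv2.INTER_CUBIC)[:,:,::-1]);return c
E
python3 - <<'E'
from h import *
p=hasp_pt(0)
manip.command_gripper(.028,25)
manip.move_to(*pose(p,0,.12)); st()
manip.servo_line(*pose(p,0,.007),rate=.08); st("down")
manip.command_gripper(0,25); st("grip")
snap("g1","side",(200,120,400,320),3)
E
```

```text
t4.0 [0.6048 0.1884 0.207 ] F [ 0.4 -0.1  0.6] w0.0282 g0.0
down t5.6 [0.605  0.1893 0.0946] F [-0.  -0.4  0.1] w0.0281 g0.0
grip t5.9 [0.6041 0.1893 0.094 ] F [-1.8  1.  -1. ] w0.0088 g25.3
```

View pics/g1.png

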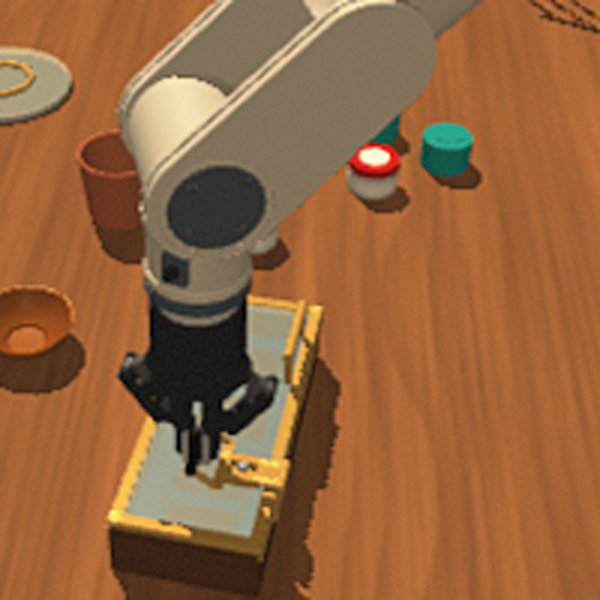

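The fingers are closed on the hasp's bar at (200,460) of the crop. Swinging it now.

```bash
python3 - <<'E'
from h import *
for th in np.linspace(.15,1.75,11):
    manip.servo_line(*pose(hasp_pt(th),.5*th,.007),rate=.1); st("%.2f"%th)
    if np.linalg.norm(manip.get_contact_force())>40 or manip.get_width()<.006: print("stop");break
E
```

```text
0.15 t6.2 [0.6001 0.1899 0.1049] F [-2.2  1.1 -3.4] w0.0088 g25.1
0.31 t6.5 [0.5943 0.1907 0.1152] F [-3.7  2.8 -2.9] w0.0088 g25.2
0.47 t6.8 [0.5871 0.1918 0.1246] F [-3.9  2.7 -3.8] w0.0090 g25.2
0.63 t7.0 [0.5784 0.1931 0.133 ] F [-1.8  3.1 -5.1] w0.0087 g25.3
0.79 t7.4 [0.5686 0.1946 0.14  ] F [-2.4  3.2 -6.4] w0.0089 g25.3
0.95 t7.8 [0.5577 0.1963 0.1453] F [-0.7  3.6 -6.2] w0.0087 g25.2
1.11 t8.2 [0.5459 0.1981 0.149 ] F [ 0.   2.1 -5.5] w0.0084 g25.1Traceback (most recent call last):
  File "<stdin>", line 3, in <module>
rig.IKError: the arm cannot follow that straight line within its joint ranges
```

```bash
python3 - <<'E'
from h import *
print(manip.get_joint_positions().round(2))
for th in np.linspace(1.2,1.75,5):
    manip.servo_line(*pose(hasp_pt(th),.5,.007),rate=.1); st("%.2f"%th)
    if np.linalg.norm(manip.get_contact_force())>40 or manip.get_width()<.006: print("stop");break
snap("g2","side",(200,120,400,320),3)
E
```

```text
[ 0.48  0.43  2.08 -1.11  0.35  1.63]
1.20 t8.5 [0.5403 0.1991 0.1512] F [ 2.2  1.8 -1.2] w0.0085 g25.0
1.34 t8.8 [0.5298 0.2008 0.1525] F [ 0.6 -0.6  4.9] w0.0090 g25.5
1.48 t9.0 [0.5195 0.2026 0.1519] F [-1.1 -0.8  9.4] w0.0088 g27.2
1.61 t9.3 [0.5095 0.2043 0.15  ] F [-1.8  0.2  8.3] w0.0093 g25.5
1.75 t9.5 [0.4994 0.2058 0.1464] F [-3.7  0.9  8.9] w0.0086 g25.7
```

View pics/g2.png

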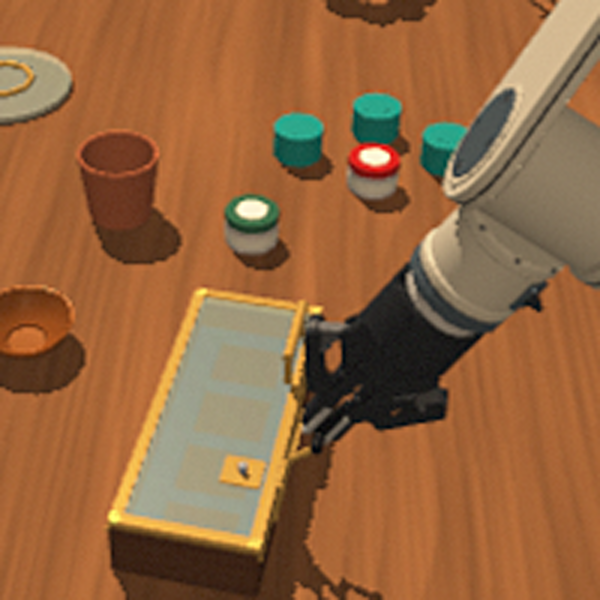

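The hasp is upright at (295,440) and leaning out, and the stud is bare. Next: release, then open the lid.

```bash
python3 - <<'E'
from h import *
manip.command_gripper(.03)
manip.servo_line(*pose(hasp_pt(1.75),.5,.1)); 
p=lid_pt(0)
manip.move_to(*pose(p+ez*.15-ex*.03,0,0)); print(manip.get_joint_positions().round(2))
manip.servo_line(*pose(p,0,.06)); manip.servo_line(*pose(p,0,.002),rate=.08); st("at pull")
manip.command_gripper(0,40); st("grip")
if manip.get_width()>.006:
  for ph in np.linspace(0,1.7,18)[1:]:
    try: manip.servo_line(*pose(lid_pt(ph),0,.002),rate=.12)
    except manip.IKError as e: print(ph,e);break
    st("%.2f"%ph)
    if np.linalg.norm(manip.get_contact_force())>50 or manip.get_width()<.006: print("stop");break
snap("g3","side",(180,80,380,300),2.7)
E
```

```text
[ 0.08  0.25  1.91 -0.    0.99  0.24]
at pull t13.3 [0.5278 0.0492 0.1007] F [-0.3  0.7 -0.2] w0.0302 g0.0
grip t13.7 [0.5271 0.0493 0.1011] F [-3.2  1.3  7.6] w0.0083 g39.2
0.10 t13.9 [0.5314 0.0486 0.1118] F [-3.4  2.   1.7] w0.0081 g39.8
0.20 t14.2 [0.5365 0.0478 0.1219] F [-5.1  3.2  2. ] w0.0086 g40.0
0.30 t14.4 [0.5427 0.0469 0.1318] F [-7.3  2.5  5.2] w0.0083 g40.3
0.40 t14.7 [0.5497 0.0458 0.1409] F [-11.    3.4   8.4] w0.0082 g40.5
0.50 t14.9 [0.5576 0.0446 0.1494] F [-12.9   3.8  14. ] w0.0085 g40.7
0.60 t15.2 [0.5664 0.0432 0.1572] F [-15.2   3.3  19.4] w0.0087 g41.0
0.70 t15.4 [0.5772 0.0414 0.1644] F [-13.4   1.8  21.6] w0.0082 g41.4
0.80 t15.7 [0.5889 0.0396 0.1702] F [-10.3   0.2  19.6] w0.0086 g41.6
0.90 t15.9 [0.6009 0.0378 0.1742] F [-5.9 -1.  12.6] w0.0082 g41.5
1.00 t16.2 [0.6127 0.036  0.1777] F [-3.4 -1.5 11.7] w0.0082 g41.4
1.10 t16.4 [0.6247 0.0342 0.1795] F [-0.2 -0.4  7.9] w0.0080 g41.1
1.20 t16.7 [0.636  0.0324 0.1798] F [-0.6 -0.6  7.2] w0.0081 g41.3
1.30 t16.9 [0.6476 0.0307 0.1792] F [ 1.7 -1.8  5.7] w0.0085 g41.2
1.40 t17.2 [0.6586 0.029  0.1773] F [ 0.8 -1.8  5.9] w0.0082 g41.4
1.50 t17.4 [0.6693 0.0273 0.1743] F [ 0.  -1.9  4.7] w0.0081 g41.7
1.60 t17.7 [0.6803 0.0257 0.1705] F [ 2.1 -2.3  3.5] w0.0084 g41.7
1.70 t17.9 [0.6905 0.0241 0.1654] F [ 1.2 -1.7  2.3] w0.0082 g41.9
```

View pics/g3.png

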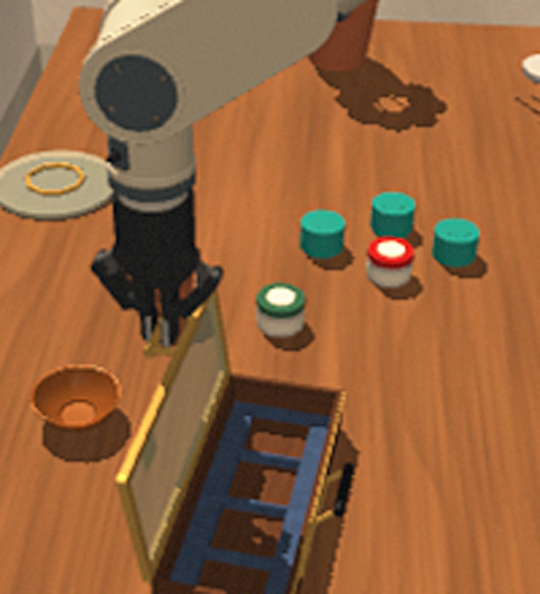

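The lid is wide open and the blue insert is visible. Now release and re-measure the tins and pockets.

```bash
python3 - <<'E'
from h import *
manip.command_gripper(.022); st()
p,o=pose(lid_pt(1.7),0,.12); manip.servo_line(p,o); st("up")
manip.move_to(*pose(np.array([.45,-.16,.25]),0,0))
t=snap("t3","top",(180,160,310,260),5)
s=manip.camera("side")
h=hsv(t)
print("white",blobs(t,(0,0,170),(180,70,255),15));print([b for b in blobs(s,(0,0,170),(180,70,255),15) if b[0][1]>140])
print("pockets pred",[project(t,C((0,y,.02))).round(1).tolist() for y in(-.105,-.035,.035,.105)])
print("blue",blobs(t,(95,60,30),(130,255,255),20))
E
```

```text
t18.2 [0.6898 0.0246 0.1649] F [-0.1 -0.   0.2] w0.0218 g0.0
up t19.2 [0.6899 0.0242 0.2823] F [ 0.3 -0.2 -0.1] w0.0217 g0.0
white [([352.7, 207.8], [348, 203, 11, 11, 84]), ([357.9, 236.8], [355, 234, 7, 7, 22]), ([376.1, 243.8], [363, 236, 26, 16, 130]), ([396.6, 280.4], [395, 272, 4, 18, 31]), ([334.9, 290.4], [333, 287, 5, 8, 16]), ([388.9, 310.8], [385, 307, 8, 9, 33])]
[([200.4, 149.8], [178, 138, 45, 21, 437]), ([199.5, 145.9], [192, 143, 16, 7, 89]), ([324.3, 171.8], [320, 170, 10, 5, 37]), ([281.5, 182.4], [277, 180, 10, 6, 52]), ([453.8, 251.4], [435, 224, 48, 53, 950]), ([515.0, 253.3], [510, 246, 12, 16, 65])]
pockets pred [[273.4, 214.6], [252.3, 211.6], [231.1, 208.6], [210.0, 205.6]]
blue [([226.6, 194.2], [220, 192, 15, 6, 28]), ([236.6, 222.2], [197, 202, 83, 29, 427])]
```

View pics/t3.png

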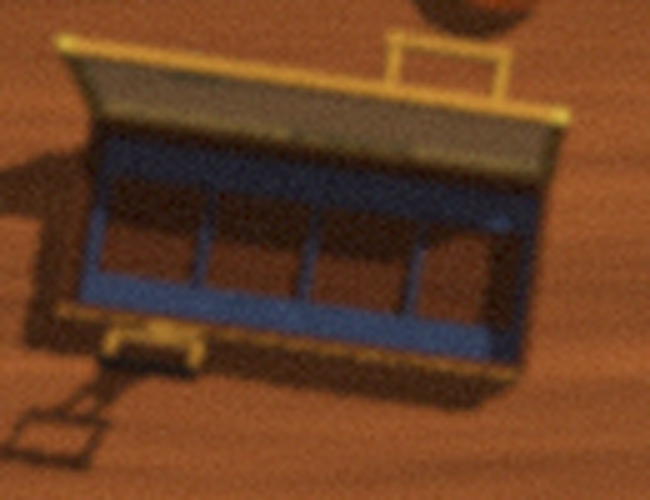

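Pockets match the prediction within about 2 mm, with pocket 0 at (273,215). The green tin has been knocked to (352.7,207.8). I'll take it first.

```bash
sed -i 's/c0=np.array.*;/c0=np.array([.5858,.1152]);/' h.py; cat >> h.py <<'E'
TH=.031
def pick(x,y):
    manip.command_gripper(.085)
    b=np.array([x,y,0.])
    manip.move_to(*pose(b+ez*.2)); manip.servo_line(*pose(b+ez*TH),rate=.12); st("at tin")
    manip.command_gripper(.03,45); st("grip")
    manip.servo_line(*pose(b+ez*(TH+.16)),rate=.12); manip.hold(.2); st("lifted")
def place(k):
    b=C((0,-.105+.07*k,0))
    manip.move_to(*pose(b+ez*(TH+.17))); st("over")
    if manip.get_width()<.055: return print("LOST")
    manip.servo_line(*pose(b+ez*(TH+.024)),rate=.1); st("at rim")
    for z in(.019,.015,.011,.0075):
        manip.servo_line(*pose(b+ez*(TH+z)),rate=.04); st("z%.3f"%z)
        if manip.get_contact_force()[2]>15: print("blocked"); break
E
python3 - <<'E'
from h import *
manip.move_to(*pose(np.array([.45,.0,.3])))
t=manip.camera("top");s=manip.camera("side")
w=lambda c,b:[x[0] for x in blobs(c,(0,0,170),(180,70,255),15) if b[0]<x[0][0]<b[2] and b[1]<x[0][1]<b[3]]
a,b=w(t,(330,190,365,225)),w(s,(265,170,300,205)); print(a,b)
print(w(t,(365,230,390,270)))
p,e=tri(t,a[0],s,b[0]); q=plane(t,*a[0],.04); print(p,e,q)
if abs(p[2]-.04)<.006: pick(*((p+q)/2)[:2])
E
```

```text
[[352.7, 207.8]] [[281.5, 182.3]]
[[378.1, 252.5]]
[ 0.58825176 -0.24528952  0.04151099] 0.0003428145309441127 [ 0.58826509 -0.24559147  0.04      ]
at tin t24.6 [ 0.5888 -0.2457  0.0348] F [-0.1 -0.7  0.2] w0.0854 g0.0
grip t25.0 [ 0.5886 -0.2456  0.0349] F [-2.2  0.5  5.2] w0.0586 g48.1
lifted t26.6 [ 0.588  -0.2453  0.1933] F [ 0.5  0.1 -1.2] w0.0586 g48.4
```

```bash
python3 - <<'E'
from h import *
place(0)
E
```

```text
over t27.6 [0.5704 0.0106 0.2041] F [ 0.3 -0.3 -1.7] w0.0585 g48.4
at rim t29.3 [0.5704 0.0114 0.0586] F [ 0.3 -0.2 -1.1] w0.0588 g48.4
z0.019 t29.5 [0.5697 0.0114 0.0529] F [ 0.4  0.4 -2.2] w0.0586 g48.5
z0.015 t29.8 [0.5697 0.0114 0.0487] F [-0.   0.4 -1.8] w0.0587 g48.5
z0.011 t30.0 [0.5697 0.0114 0.0447] F [ 0.4 -0.7 -0.9] w0.0584 g48.5
z0.007 t30.3 [0.5697 0.0114 0.0413] F [ 0.4  0.1 -1.8] w0.0588 g48.5
```

```bash
python3 - <<'E'
from h import *
manip.command_gripper(.072); st("rel")
manip.servo_line(*pose(C((0,-.105,TH+.17)))); 
manip.move_to(*pose(np.array([.42,-.06,.3])))
t=snap("t4","top",(180,160,310,260),5);s=manip.camera("side")
w=lambda c,b:[x[0] for x in blobs(c,(0,0,170),(180,70,255),12) if b[0]<x[0][0]<b[2] and b[1]<x[0][1]<b[3]]
g=w(t,(255,195,290,235));print("green",g,"pred pocket0",project(t,C((0,-.105,.046))).round(1)); 
if g: d=plane(t,*g[0],.046)-C((0,-.105,.046)); print("err mm",(d@ex*1e3).round(1),(d@ey*1e3).round(1))
a,b=w(t,(360,230,400,275)),w(s,(300,150,350,190)); print(a,b)
p,e=tri(t,a[0],s,b[0]); q=plane(t,*a[0],.04); print(p,e,q)
E
```

```text
rel t30.6 [0.5683 0.0115 0.0412] F [-5.4  0.2  0.5] w0.0721 g0.0
green [[273.6, 213.8]] pred pocket0 [273.7 214. ]
err mm 0.6 0.6
[[378.0, 252.3]] [[324.3, 171.8]]
[ 0.44359925 -0.32195119  0.04105343] 0.0003693093763569909 [ 0.44342742 -0.32221226  0.04      ]
```

View pics/t4.png

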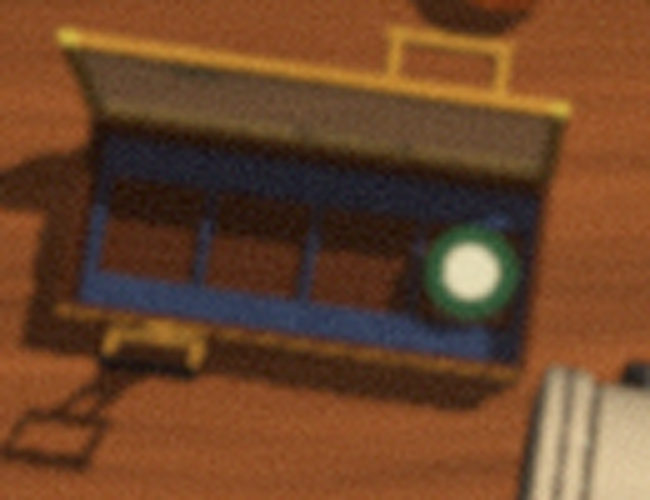

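The green tin is seated in pocket 0 at (470,272) of the crop. Now the red one.

```bash
python3 - <<'E'
from h import *
pick(.4435,-.3221)
if manip.get_width()>.055:
    place(1)
E
```

```text
at tin t35.6 [ 0.4439 -0.3224  0.0347] F [ 0.3 -0.1  0.2] w0.0851 g0.0
grip t36.0 [ 0.4438 -0.3223  0.0348] F [-0.4  0.8  6. ] w0.0588 g47.5
lifted t37.7 [ 0.4433 -0.3219  0.1934] F [ 0.9  0.4 -1.6] w0.0587 g48.5
over t39.2 [0.5805 0.0796 0.2039] F [ 0.2  0.4 -1.6] w0.0585 g48.5
at rim t40.9 [0.581  0.0807 0.0587] F [ 0.  -0.4 -1.4] w0.0586 g48.5
z0.019 t41.1 [0.5803 0.0806 0.0529] F [-0.5  0.2 -1.3] w0.0587 g48.5
z0.015 t41.4 [0.5802 0.0806 0.0487] F [ 0.7  0.1 -1.6] w0.0587 g48.5
z0.011 t41.6 [0.5803 0.0806 0.0447] F [-0.4 -0.4 -1.4] w0.0588 g48.5
z0.007 t41.9 [0.5803 0.0806 0.0412] F [-0.3  0.4 -1.3] w0.0591 g48.5
```

```bash
python3 - <<'E'
from h import *
manip.command_gripper(.068); st("rel")
manip.servo_line(*pose(C((0,-.035,TH+.17)))); 
manip.move_to(*pose(np.array([.42,-.12,.35])))
t=snap("t5","top");s=snap("s5","side",(200,80,400,330),2.4)
w=lambda c,b:[x[0] for x in blobs(c,(0,0,150),(180,70,255),12) if b[0]<x[0][0]<b[2] and b[1]<x[0][1]<b[3]]
for k,g in((0,w(t,(265,195,290,235))),(1,w(t,(240,195,263,235)))):
    for x in g: d=plane(t,*x,.046)-C((0,-.105+.07*k,.046)); print(k,x,"err mm",(d@ex*1e3).round(1),(d@ey*1e3).round(1), [tri(t,x,s,y)for y in w(s,(240,190,310,300))])
E
```

```text
rel t42.1 [0.5807 0.0806 0.0418] F [0.8 0.1 0.1] w0.0678 g0.0
0 [273.7, 213.9] err mm 0.3 0.2 [(array([0.56999286, 0.01157112, 0.04690297]), np.float64(0.0003314078449575023)), (array([ 0.58084949,  0.01062679, -0.02231221]), np.float64(0.006190891506417291))]
1 [252.2, 210.9] err mm 0.2 -0.0 [(array([0.57055069, 0.07810842, 0.10781187]), np.float64(0.005655974806871878)), (array([0.58058546, 0.08051975, 0.04701162]), np.float64(8.724962119405386e-05))]
```

View pics/t5.png

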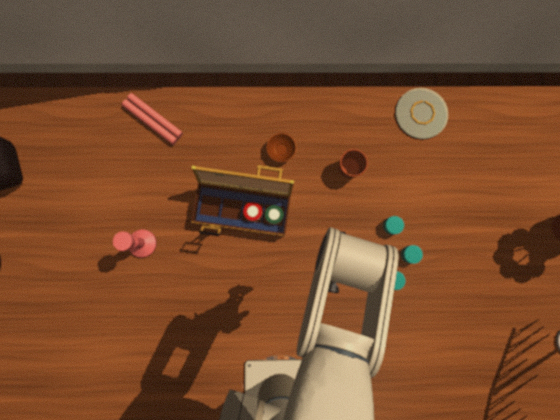

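View pics/s5.png

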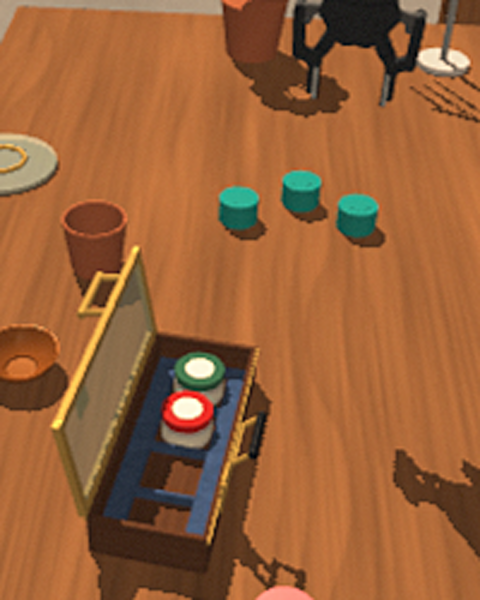

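The top view shows red (252,211) and green (274,214) seated, with tops at z≈0.047. No other tins are present and the bystanders are untouched. Closing the lid.

```bash
python3 - <<'E'
from h import *
manip.command_gripper(.024)
p=lid_pt(1.7)
manip.move_to(*pose(p,0,.14)); manip.servo_line(*pose(p,0,.05)); manip.servo_line(*pose(p,0,.002),rate=.05); st("at pull")
manip.command_gripper(0,40); st("grip")
if manip.get_width()>.006:
  for ph in [*np.linspace(1.6,0,17),-.03]:
    manip.servo_line(*pose(lid_pt(ph),0,.002),rate=.12); st("%.2f"%ph)
    if np.linalg.norm(manip.get_contact_force())>50 or manip.get_width()<.006: print("stop");break
E
```

```text
at pull t48.1 [0.6893 0.0234 0.1652] F [ 0.7 -0.4 -1.8] w0.0239 g0.9
grip t48.4 [0.6899 0.0234 0.1659] F [ 1.7 -0.7  1.5] w0.0087 g39.0
1.60 t48.7 [0.679  0.0251 0.1711] F [1.5 0.2 4.1] w0.0084 g39.5
1.50 t48.9 [0.6684 0.0268 0.1751] F [ 0.5 -0.4  6.8] w0.0082 g39.5
1.40 t49.2 [0.6568 0.0285 0.1777] F [-0.4  0.2  8.2] w0.0083 g40.6
1.30 t49.4 [0.6455 0.0304 0.1794] F [ 0.8 -0.3  8.8] w0.0084 g40.4
1.20 t49.7 [0.6334 0.0322 0.1796] F [-0.8 -0.8 10.4] w0.0085 g41.0
1.10 t49.9 [0.6213 0.0341 0.1785] F [-2.3  0.2 11.5] w0.0083 g41.2
1.00 t50.2 [0.6092 0.036  0.1761] F [-3.6  2.6 11.1] w0.0083 g41.1
0.90 t50.4 [0.5977 0.0378 0.1724] F [-3.   2.7  8.5] w0.0088 g41.2
0.80 t50.7 [0.5866 0.0395 0.1672] F [-2.2  4.6  2.2] w0.0085 g41.1
0.70 t50.9 [0.5773 0.0409 0.1619] F [ 1.3  4.2 -3.3] w0.0086 g40.9
0.60 t51.2 [0.5676 0.0424 0.1555] F [ 2.3  4.9 -4.9] w0.0083 g40.8
0.50 t51.4 [0.5586 0.0438 0.148 ] F [ 3.9  4.6 -6.1] w0.0084 g40.7
0.40 t51.7 [0.5504 0.0449 0.1397] F [ 4.   4.9 -6.4] w0.0085 g40.7
0.30 t51.9 [0.543  0.046  0.1307] F [ 4.8  3.3 -7.5] w0.0084 g40.8
0.20 t52.2 [0.5366 0.0469 0.121 ] F [ 4.1  3.1 -5.2] w0.0084 g40.9
0.10 t52.4 [0.5311 0.0477 0.1107] F [ 3.8  3.4 -3.9] w0.0086 g40.8
0.00 t52.7 [0.5269 0.0483 0.1   ] F [ 5.   2.2 -5.8] w0.0084 g41.5
-0.03 t52.9 [0.5269 0.0484 0.0986] F [ 1.4  1.2 14.8] w0.0084 g44.3
```

```bash
python3 - <<'E'
from h import *
manip.command_gripper(.026)
manip.servo_line(*pose(lid_pt(0),0,.1)); st("up")
p=hasp_pt(1.75)
manip.move_to(*pose(p,.5,.12)); print(manip.get_joint_positions().round(2))
manip.command_gripper(.03); manip.servo_line(*pose(p,.5,.007),rate=.06); st("at")
manip.command_gripper(0,25); st("grip")
snap("g6","side",(200,120,400,320),3)
E
```

```text
up t54.1 [0.5259 0.0484 0.1978] F [ 0.2 -0.4  0.7] w0.0258 g0.0
[ 0.61  0.14  2.16 -0.66  0.57  1.28]
at t57.3 [0.4983 0.2046 0.146 ] F [-0.6 -0.1 -0.5] w0.0303 g0.0
grip t57.6 [0.4983 0.2046 0.146 ] F [-1.8 -0.3  3.4] w0.0089 g25.4
```

View pics/g6.png

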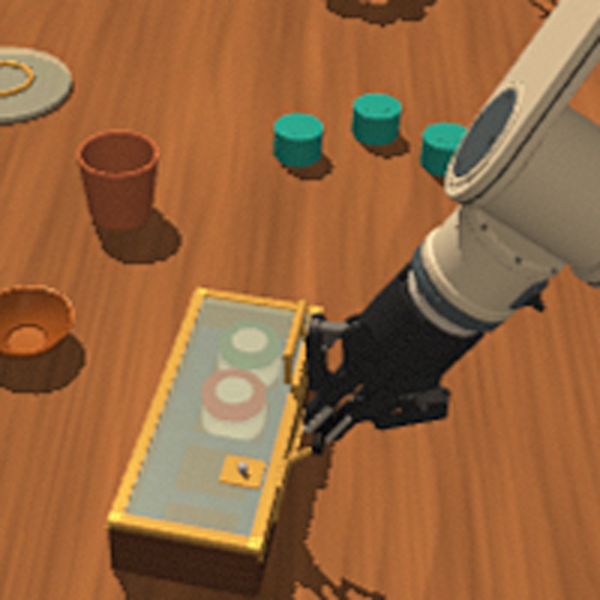

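The lid is shut over both tins and the hasp bar is gripped. Swinging the hasp back.

```bash
python3 - <<'E'
from h import *
for th in [*np.linspace(1.62,.0,12),-.04]:
    manip.servo_line(*pose(hasp_pt(th),min(.5,max(0,.5*th)),.007),rate=.1); st("%.2f"%th)
    if np.linalg.norm(manip.get_contact_force())>40 or manip.get_width()<.006: print("stop");break
E
```

```text
1.62 t57.9 [0.5076 0.2031 0.1491] F [-2.1  0.8  4.3] w0.0092 g25.7
1.47 t58.2 [0.5181 0.2015 0.151 ] F [ 0.3 -0.2  3.4] w0.0085 g25.7
1.33 t58.4 [0.5288 0.1998 0.1514] F [0.1 0.6 2.2] w0.0087 g25.7
1.18 t58.7 [0.5396 0.1982 0.1503] F [ 0.2 -0.4  2.7] w0.0085 g25.7
1.03 t58.9 [0.55   0.1966 0.1475] F [-0.  -0.   1.9] w0.0086 g25.9
0.88 t59.3 [0.5606 0.195  0.1436] F [0.9 2.1 2.6] w0.0088 g26.0
0.74 t59.6 [0.5707 0.1935 0.1382] F [1.1 1.6 1.5] w0.0085 g26.0
0.59 t59.9 [0.58   0.1921 0.1315] F [0.9 2.2 2.6] w0.0088 g26.0
0.44 t60.2 [0.5881 0.1908 0.1235] F [1.9 3.5 2.1] w0.0089 g26.0
0.29 t60.5 [0.5948 0.1898 0.1145] F [3.9 1.4 3.4] w0.0089 g26.2
0.15 t60.7 [0.6002 0.189  0.1047] F [5.3 2.8 1.5] w0.0089 g26.2
0.00 t61.0 [0.6041 0.1885 0.094 ] F [5.2 3.7 1.8] w0.0090 g26.2
-0.04 t61.2 [0.6043 0.1885 0.0927] F [ 1.2  3.  11.7] w0.0086 g27.4
```

```bash
python3 - <<'E'
from h import *
manip.command_gripper(.028)
manip.servo_line(*pose(hasp_pt(0),0,.12),rate=.1); st("up")
manip.move_to(*pose(np.array([.4,-.15,.3])))
t=manip.camera("top");s=snap("f","side",(200,150,350,320),3.5)
for n,q in(("t",t),("s",s)):
    H=hsv(q);k=project(q,C((.0065,.075,.084)));u,v=k.astype(int)
    ys,xs=np.nonzero(H[v-15:v+16,u-15:u+16,2]<45); P=(xs.mean()+u-15,ys.mean()+v-15); print(n,k,P)
    if n=="t":b=P
print(tri(t,b,s,P),C((.0065,.075,.084)))
E
```

```text
up t62.9 [0.6031 0.1882 0.2062] F [-0.5 -0.2  0.1] w0.0281 g0.0
t [217.07318047 202.53410776] (np.float64(217.75), np.float64(202.125))
s [265.88836965 268.70226985] (np.float64(265.16279069767444), np.float64(269.74418604651163))
(array([0.60557108, 0.18695629, 0.07853778]), np.float64(9.392243165237892e-05)) [0.60358121 0.18835107 0.084     ]
```

View pics/f.png

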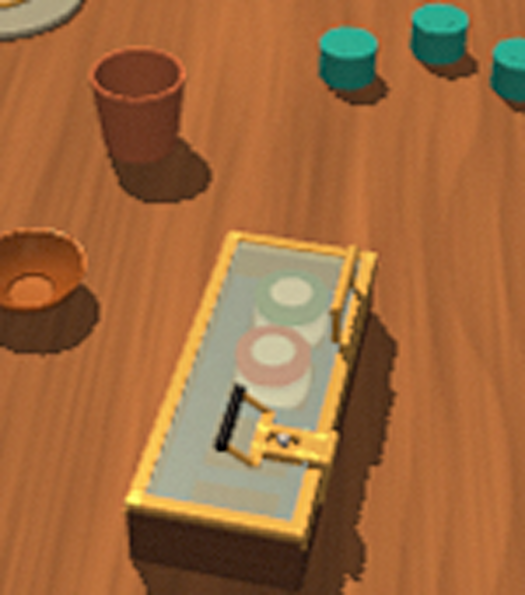

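The lid is shut over both tins and the hasp lies flat with the stud through its slot at (285,440). Handing in.

```bash
python3 -c "
from rig import manip
print(manip.sign_off())"
```

```text
the job is handed in; nothing more can be done
None
```

The job is handed in at about 65 s: the red and green tins (the only two present) are each seated in a pocket, the lid is shut, the hasp lies flat over the catch, and the bystanders were not touched; no verdict came back.

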